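# Check the hob with the surface thermometer

### The job

Take the surface thermometer out of its leaning holder and hold it upright on the hob's glass, with its sprung foot standing on the centre of the crossed ring (not on the plain ring), pressing gently so that the foot is pushed in about half of its travel. Finish while still holding it there like that: do not let go and do not put it back. Leave the mug, the bowl and the jar where they are.

Things in the scene. Friction and masses are not known exactly. Their poses are not given: they have to be found in the camera images.
- probe: Surface thermometer, about 110 g: white handle 30 (x) x 26 (y) x 95 mm long, dark display on its -x face; below it, coaxial, a 75 mm steel stem (16 mm diameter at its ends, 10 mm between), then the sprung foot. Origin: centre of the handle's underside; z runs up the handle. It starts in the holder, underside on the sloping top face, z leaning 30 to 32 degrees, upper end towards the robot.
- foot_tip (a point): Centre of the flat end of the thermometer's foot, a copper pin of 12 mm diameter that sticks out 20 mm from the stem when free; 95 mm below the handle's underside when free.
- foot (a joint): How far the sprung foot is pushed into the stem, in m: 0 free, 0.016 fully in. Its spring takes about 1 N to start it, then about 0.35 N per mm: about 4 N at half travel, 6.7 N fully in. Beyond that the probe is rigid.
- holder: Grey plastic holder fixed to the counter: base plate 130 x 90 x 10 mm and a sleeve block 46 x 46 x 65 mm leaning 30 degrees, with an 18 mm square hole right through it along its length. Origin: on the counter, z up; the block's upper end leans towards the holder's own -x.
- seat (a point): Centre of the hole's mouth on the holder's sloping top face, 115 mm above the counter; the thermometer comes out along its own axis, and clears the hole after 95 mm.
- hob: Portable hob fixed on the counter, steel case with a flat level black glass top, 280 (its x) x 300 (its y) mm, top 56 mm above the counter. Origin: centre of its underside, z up. Two knobs on its -x side are not used.
- mark_centre (a point): Centre of the crossed ring printed in pale lines on the hob's glass, level with the glass: a ring of 36 mm diameter with a cross whose arms, 64 mm from end to end, reach out beyond the ring.
- plain_ring: The other printed mark on the glass: a plain ring of 48 mm diameter without a cross. Not to be used. Origin: its centre.
- mug: White mug, 80 mm across, 90 mm high, loose bystander. Origin: centre of its underside.
- bowl: White bowl, 130 mm across, 55 mm high, loose bystander. Origin: centre of its underside.
- jar: Closed glass jar with a white lid and a paper label, 70 mm across, 110 mm high, loose bystander. Origin: centre of its underside.
Things that resemble listed ones, but are neither listed nor needed, are in the scene too. What is meant by the probe is not blue or red, and is the smaller of those in its own colour.

How it is judged:
By the outcome, as a careful person would: the job done as asked, in the order asked, and still so for the second after the job is handed in, while the arm keeps its last pose, push and grip.
It also fails if it takes over 32 s, if anything falls off the work surface, if the arm or the gripper's body presses on something with over 40 N, if the wrist force passes 120 N, or if a joint passes its speed limit or range.

### The arm

A 6-joint arm with a two-finger parallel gripper is mounted at the origin on the work surface. World frame = base frame: x ahead of the robot, y to its left, z up, the work surface at z = 0. Lengths are in m, angles in rad, forces in N, time in s.
With the tool pointing down it reaches from about 0.35 to 0.975 m from the base axis. Payload 4.9 kg.
Tool frame: the origin (TCP) lies midway between the tips of the shut fingers; the grasp point (between the pads) lies 19 mm behind it; z points along the fingers, y is the line along which they close (so a half turn about z gives the same grasp; the last joint's range is limited). The gripper opens to 85 mm and grips with 20 to 120 N. Pads are 22 mm wide; open, the fingers measure 114 mm over their backs; the gripper's body (76 mm by 85 mm) begins 54 mm behind the grasp point. The pads swing forward as they close: fully open they stand 13 mm farther back than shut.
Start: joints at [-1.434, 0.053, 1.613, -0, 1.476, -0.119], TCP at [0.158, -0.605, 0.231] pointing down, gripper open.
Joint ranges: [-3.01, 3.01], [-1.01, 2.22], [0.06, 2.58], [-1.02, 4.17], [0.09, 2.62], [-3.14, 3.14]. Speed limits (rad/s): [2.57, 2.57, 3.14, 3.14, 3.14, 3.14].

### API

Orientations are given as a unit quaternion [w, x, y, z].
In Python, from plant import state, grab_frame, job_done, cut_out, place_of gives the robot as it stands.
- The arm moves only by the tool jog_arm, never from a script. Its argument "motion" is text: rows parted by semicolons, each of 7 numbers parted by spaces: the opening in per cent of the stroke, from 0 (shut) to 100 (fully open), then the shift along the tool's x, y, z as a fraction of full scale, then the turn, a rotation vector about the tool's x, y, z as a fraction of full scale. A call has exactly 5 rows; each row is the pose to reach, as a shift and turn from the pose commanded when the call began, along the tool's axes at that moment; what a row does not reach only later rows make up. Full scale, the value 1, is 50 cm for a shift and 1.5 rad for a turn. A row lasts 1/8 s, in which the tool goes at most 62.5 mm and 10.7 degrees, less where a joint would pass 70% of its speed; a pose out of reach is approached as far as the arm can. A call with a number of a shift or a turn outside -1 to 1 is refused whole. A call with a gripper value outside its range is refused whole. The fingers move at their own pace and stop on an object; the grip force is fixed at half the most. Time passes only in rows, so rows that repeat a pose let the fingers close, or fill a call up. It gives the time, the measured TCP pose, the force, the opening and the grip force at its end, in the units of the state.
- state(): the state, without advancing time (a new reading comes with each control period).
- grab_frame(name): name is "scene" or "top" or "wrist"; returns a dict with "color" (400x640x3 uint8, red, green, blue), "range_z" (400x640 float32, m along the optical axis (not along the pixel's ray), 0 where there is no reading), "intrinsics" (3x3 intrinsics, pixels), "world_from_camera" (4x4, takes a point from camera to world coordinates). Camera axes: x right, y up, looking along -z (the intrinsics and any distortion apply to the point x, -y, -z); pixel columns grow to the right and rows downward; lengths in m; the calibration is good to about 2 mm. A picture is of the moment at which its call begins.
- job_done(): hands the job in; it is judged then, once.
Trained networks look in the newest picture that a camera, given by its name, has taken for a name from the list of things; names that differ only in an ending like _2 or _b are one class to them, and where a whole thing is asked for, a point or a joint stands for the part that bears it (a point fixed in the world has none). Each returns a list of dicts, best first, with "p" (0 to 1); they miss things now and then, are a little off and sometimes report something else, mostly with a low value. They report only what shows in the picture. A call takes as long as a camera call. They do not tell look-alikes from the thing itself.
- cut_out(camera, thing): "pixels" (400x640 bool, what is visible of it).
- place_of(camera, thing): "at" ([x, y, z] in m, in world coordinates, good to about 4 mm: a listed point, or the origin of a listed thing).
The state is a dict: "time": time; "joint_pos": joint angles; "joint_vel": joint speeds; "joint_efforts": joint torques, N m; "tool_pos": TCP position; "tool_rot": TCP orientation; "contact_force": force on the tool from outside, world axes, zero at the start; "ft_torque": the same for the moment, N m; "gripper_width": opening from 0.0 (shut) to 1.0 (fully open); "grasp_force": force on a finger pad.
Only numpy, scipy, OpenCV 4.12 (cv2) and the standard library are available. Lean on these libraries where they do the work, as an engineer would, in place of code of your own. Each camera call takes 0.05 s, during which the arm holds its last target. There are 200 camera calls.

## Working session

There is one attempt and no reset: what is moved stays moved. The work goes in short steps, Python scripts to look and compute and a tool call to move; the robot and the scene stay as the last step left them, time stands still between calls to the robot, and variables do not carry over. Pictures are saved under pics/ and viewed, at most 10 in all, crops included, and the job is handed in when it is done.

Besides the shell and the picture viewer there is one more tool, called after "Call:" in YAML: its name, and indented under it one key for each argument. jog_arm: Moves the arm, as the interface text tells. Shift numbers are shares of 50 cm and turn numbers shares of 1.5 rad, none past 1 either way. Its arguments: {"type":"object","properties":{"motion":{"type":"string"}},"required":["motion"]}

```bash
mkdir -p pics; ls; cat > h.py <<'E'
import numpy as np, cv2
from plant import *
def px2w(f,u,v,z=None):
    K=f["intrinsics"];T=f["world_from_camera"]
    d=z if z is not None else f["range_z"][int(round(v)),int(round(u))]
    return T[:3,:3]@np.array([(u-K[0,2])/K[0,0]*d,-(v-K[1,2])/K[1,1]*d,-d])+T[:3,3]
def w2px(f,p):
    K=f["intrinsics"];T=f["world_from_camera"]
    c=T[:3,:3].T@(np.asarray(p)-T[:3,3]); return K[0,0]*c[0]/-c[2]+K[0,2],K[1,1]*c[1]/c[2]+K[1,2]
def cloud(f,m):
    K=f["intrinsics"];T=f["world_from_camera"]
    m=m&(f["range_z"]>0);v,u=np.nonzero(m);d=f["range_z"][m]
    return np.stack([(u-K[0,2])/K[0,0]*d,-(v-K[1,2])/K[1,1]*d,-d],1)@T[:3,:3].T+T[:3,3]
E
python3 - <<'E'
from h import *
ims=[]
for c in ["scene","top"]:
    f=grab_frame(c); cv2.imwrite(f"pics/{c}0.png",f["color"][:,:,::-1])
    np.savez(f"{c}0.npz",**f)
    for t in ["probe","seat","holder","hob","mark_centre","plain_ring","mug","bowl","jar"]:
        for r in place_of(c,t)[:4]: print(c,t,np.round(r["at"],3),round(r["p"],2),np.round(w2px(f,r["at"])))
print(state())
E
```

```text
pics
scene probe [0.378 0.438 0.013] 0.8 [390. 187.]
scene probe [ 0.22  -0.305  0.018] 0.77 [195. 181.]
scene probe [0.393 0.706 0.011] 0.6 [458. 183.]
scene probe [0.478 0.2   0.11 ] 0.57 [334. 186.]
scene seat [0.48  0.205 0.114] 0.62 [335. 185.]
scene holder [0.476 0.198 0.   ] 0.95 [332. 211.]
scene hob [ 0.546 -0.182 -0.001] 0.74 [224. 235.]
scene hob [ 0.523 -0.249  0.058] 0.28 [201. 219.]
scene mark_centre [ 0.568 -0.122  0.057] 0.63 [240. 224.]
scene plain_ring [ 0.522 -0.252  0.058] 0.6 [200. 219.]
scene mug [ 0.738  0.166 -0.   ] 0.74 [337. 264.]
scene bowl [ 0.628  0.413 -0.   ] 0.96 [404. 233.]
scene jar [ 0.548 -0.441  0.002] 0.6 [143. 244.]
scene jar [0.48  0.204 0.114] 0.48 [335. 185.]
top probe [ 0.224 -0.309  0.021] 0.8 [451. 284.]
top probe [0.482 0.201 0.113] 0.75 [290. 199.]
top probe [0.391 0.702 0.014] 0.6 [139. 232.]
top seat [0.48  0.203 0.11 ] 0.69 [290. 200.]
top holder [ 0.481  0.203 -0.001] 0.74 [292. 205.]
top hob [ 0.542 -0.183 -0.002] 0.88 [406. 188.]
top mark_centre [ 0.572 -0.114  0.057] 0.48 [388. 175.]
top plain_ring [ 0.523 -0.25   0.057] 0.48 [43
[... 238 characters left out ...]
397732e+00,  5.26922932e-02,  1.61289104e+00, -1.52450557e-05,
        1.47603676e+00, -1.19031821e-01]), 'joint_vel': array([-7.75773409e-04,  4.62823578e-05, -5.14676008e-04, -7.51149142e-04,
       -2.49865240e-03,  1.03014683e-03]), 'joint_efforts': array([ 5.05644748e-04, -3.93690205e+01, -3.70470786e+01, -5.33992068e-05,
        3.89707830e-04, -7.35396640e-06]), 'tool_pos': array([ 0.15814141, -0.60463568,  0.23131372]), 'tool_rot': array([-1.36521810e-05,  9.91828605e-01,  1.27577500e-01, -7.71004103e-06]), 'contact_force': array([0.19299523, 0.08814184, 0.59572576]), 'ft_torque': array([ 0.02847643, -0.04574392, -0.02336742]), 'grasp_force': 0.0, 'gripper_width': 0.9997874053470747}
```

View pics/scene0.png

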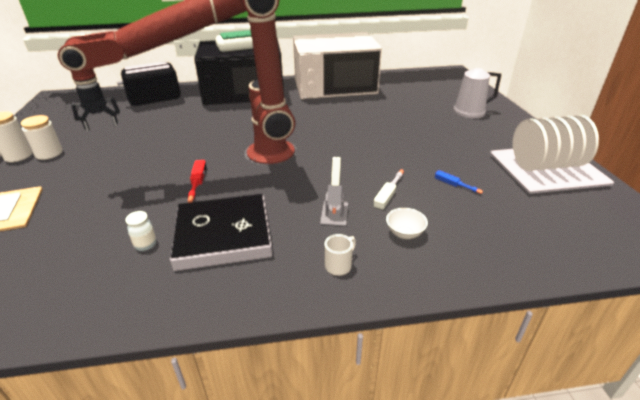

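View pics/top0.png

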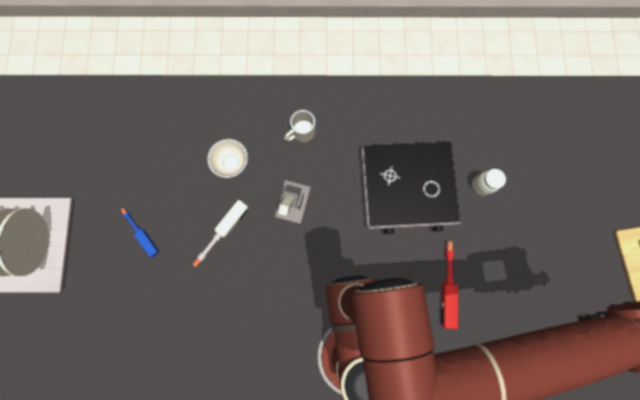

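The scene shows two white probes. One stands in the holder (scene 335,175; top 287,205). The other lies on the counter (scene 388,190; top 225,225) and is larger. The red one (197,178) and the blue one (458,182) are ruled out by colour. The one in the holder fits the description. The crossed ring is at scene (241,224), top (390,175), and the plain ring is at top (431,189).

```bash
python3 - <<'E'
from h import *
P=[]
for c in ["scene","top"]:
    f=grab_frame(c)
    for r in cut_out(c,"probe"):
        C=cloud(f,r["pixels"]);
        if len(C)<5: continue
        m=np.median(C,0); print(c,round(r["p"],2),len(C),np.round(m,3),np.round(C.min(0),3),np.round(C.max(0),3))
        if np.hypot(*(m[:2]-[.45,.19]))<.09: P.append(C); np.save(f"pr_{c}.npy",C)
    for r in cut_out(c,"holder")[:1]:
        C=cloud(f,r["pixels"]); b=C[(C[:,2]<.014)&(C[:,2]>.006)]; 
        print("base",len(b),cv2.minAreaRect((b[:,:2]*1000).astype(np.float32)))
    # marks: bright pixels on glass
    for n,g in(("cross",(.57,-.118)),("plain",(.522,-.251))):
        u,v=w2px(f,[*g,.056]); R=20
        u,v=int(u),int(v); a=f["color"][v-R:v+R,u-R:u+R].astype(float).mean(2)
        M=np.zeros((400,640),bool); M[v-R:v+R,u-R:u+R]=a>110
        C=cloud(f,M); C=C[(abs(C[:,2]-.056)<.006)&(np.hypot(*(C[:,:2]-g).T)<.045)]
        print(n,len(C),C.mean(0).round(4),((C.min(0)+C.max(0))/2).round(4),(np.ptp(C,0)).round(3))
    a=f["color"]
    if c=="scene": cr=a[140:220,290:430]
    else: cr=a[160:240,210:350]
    P.append(None) ; cv2.imwrite(f"pics/crop_{c}.png",cv2.resize(cr,None,fx=5,fy=5,interpolation=cv2.INTER_CUBIC)[:,:,::-1])
a=np.vstack([cv2.imread("pics/crop_scene.png"),cv2.imread("pics/crop_top.png")])
cv2.imwrite("pics/crops.png",cv2.resize(a,None,fx=.74,fy=.74))
C=np.vstack([p for p in P if p is not None]); C=C[C[:,2]>.1]
c=C.mean(0);w=np.linalg.svd(C-c)[2][0];w*=np.sign(w[2]);print("axis",c,w,np.degrees(np.arccos(w[2])),np.degrees(np.arctan2(w[1],w[0])))
E
```

```text
scene 0.8 252 [0.471 0.207 0.156] [0.437 0.188 0.004] [0.53  0.229 0.204]
scene 0.64 338 [0.378 0.685 0.016] [ 0.285  0.635 -0.007] [0.471 0.781 0.029]
scene 0.58 344 [ 0.201 -0.298  0.032] [ 0.096 -0.32   0.001] [ 0.359 -0.271  0.041]
scene 0.56 386 [0.441 0.403 0.03 ] [0.284 0.349 0.002] [0.497 0.52  0.039]
base 381 ((495.6270751953125, 200.8147735595703), (88.60722351074219, 131.5288848876953), 75.05818939208984)
cross 125 [ 0.5679 -0.1166  0.0551] [ 0.566  -0.1169  0.0547] [0.066 0.061 0.008]
plain 89 [ 0.5219 -0.2492  0.0551] [ 0.5231 -0.25    0.0551] [0.06  0.056 0.01 ]
top 0.85 456 [0.371 0.68  0.023] [ 0.313  0.634 -0.004] [0.47  0.764 0.032]
top 0.77 939 [ 0.18  -0.299  0.033] [ 0.09  -0.324 -0.004] [ 0.359 -0.272  0.045]
top 0.72 694 [0.415 0.411 0.032] [ 0.288  0.347 -0.006] [0.491 0.514 0.042]
top 0.68 203 [0.452 0.208 0.187] [0.425 0.191 0.106] [0.492 0.228 0.205]
base 455 ((494.4208068847656, 199.77114868164062), (89.65909576416016, 129.0966796875), 75.09272766113281)
cross 149 [ 0.5701 -0.1176  0.0561] [ 0.5695 -0.1187  0.0558] [0.058 0.058 0.011]
plain 111 [ 0.5274 -0.2511  0.0554] [ 0.528  -0.2506  0.0557] [0.054 0.054 0.011]
axis [0.46145366 0.20889008 0.16884691] [-0.54821703  0.12756802  0.82654975] 34.25407173790803 166.90060217588373
```

View pics/crops.png

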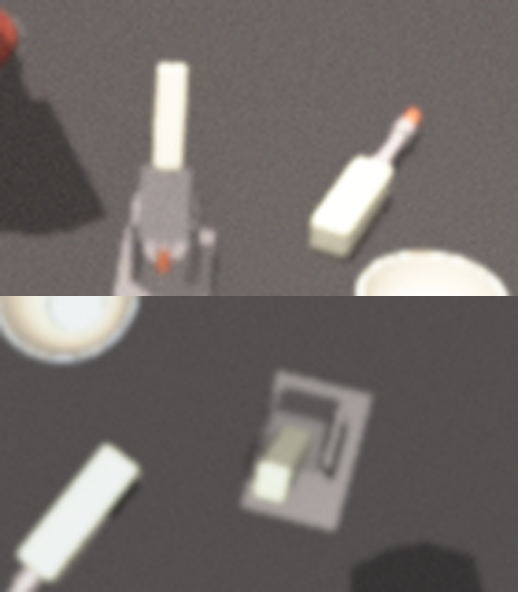

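The crop confirms it: the smaller white probe stands in the holder (top about 287,205), and the larger white one lies on the counter. The holder leans along heading 165°, and the axis agrees. Next I'll plan the approach along the probe axis.

```bash
cat >> h.py <<'E'
from scipy.spatial.transform import Rotation as R
def rot(q): return R.from_quat([q[1],q[2],q[3],q[0]])
def frame(z,y):
    z=np.array(z,float);z/=np.linalg.norm(z);y=np.array(y,float);y-=z*(z@y);y/=np.linalg.norm(y)
    return R.from_matrix(np.stack([np.cross(y,z),y,z],1))
def go(p,Rt,s=None,p0=None,R0=None):
    s=s or state();R0=R0 or rot(s["tool_rot"]);p0=s["tool_pos"] if p0 is None else p0
    d=R0.inv().apply(np.array(p)-p0)/.5; r=(R0.inv()*Rt).as_rotvec()/1.5
    print("d",d.round(4),"r",r.round(4),"mm",(np.linalg.norm(d)*500).round(1),"deg",np.degrees(np.linalg.norm(r)*1.5).round(1))
th=np.radians(31);ps=np.radians(165)
A=np.array([np.sin(th)*np.cos(ps),np.sin(th)*np.sin(ps),np.cos(th)])
YH=np.array([-.259,-.966,0])
SEAT=np.array([.480,.204,.115])
E
python3 - <<'E'
from h import *
Rg=frame(-A,YH);Rd=frame([0,0,-1],YH)
go([.42,-.35,.36],Rd)
go([.400,.225,.262],Rg,p0=np.array([.42,-.35,.36]),R0=Rd)
E
```

```text
d [ 0.6355 -0.3602 -0.2574] r [0.     0.     0.3452] mm 387.3 deg 29.7
d [-0.3365 -1.1004  0.196 ] r [ 1.000e-04  3.607e-01 -0.000e+00] mm 583.6 deg 31.0
```

Call:
jog_arm:
  motion: "100 0.1 -0.055 -0.06 0 0 0.09; 100 0.2 -0.11 -0.12 0 0 0.18; 100 0.3 -0.17 -0.16 0 0 0.27; 100 0.4 -0.22 -0.2 0 0 0.345; 100 0.5 -0.28 -0.23 0 0 0.345"

```text
time: 1.92
tool_pos: [0.3659, -0.4047, 0.3478]
tool_rot: [0.001, 0.991, -0.131, 0.001]
contact_force: [1.5, -0.2, 0.2]
gripper_width: 1.0
grasp_force: 0.0
```

```bash
python3 - <<'E'
from h import *
s=state();print(s["time"],s["tool_pos"],s["joint_pos"].round(2))
Rg=frame(-A,YH);Rd=frame([0,0,-1],YH)
go([.43,-.08,.34],Rd)
go([.400,.225,.262],Rg,p0=np.array([.43,-.08,.34]),R0=Rd)
E
```

```text
1.925 [ 0.36589018 -0.40467799  0.34775858] [-0.97 -0.18  1.64  0.    1.68  0.86]
d [-0.0447 -0.6604  0.0147] r [ 0.0008 -0.001  -0.0003] mm 331.0 deg 0.1
d [-0.2159 -0.5737  0.156 ] r [ 1.000e-04  3.607e-01 -0.000e+00] mm 316.2 deg 31.0
```

Call:
jog_arm:
  motion: "100 -0.01 -0.125 0 0 0 0; 100 -0.02 -0.25 0 0 0 0; 100 -0.03 -0.375 0.01 0 0 0; 100 -0.04 -0.5 0.01 0 0 0; 100 -0.05 -0.62 0.015 0 0 0"

```text
time: 2.55
tool_pos: [0.4206, -0.0981, 0.3392]
tool_rot: [0.0, 0.991, -0.131, 0.001]
contact_force: [1.5, -0.4, 0.2]
gripper_width: 0.998
grasp_force: 0.0
```

```bash
python3 - <<'E'
from h import *
s=state();print(s["time"],s["tool_pos"],s["joint_pos"].round(2))
Rg=frame(-A,YH)
go([.39,.228,.275],Rg)
E
```

```text
2.55 [ 0.42063762 -0.09809927  0.33919771] [-0.4  -0.47  1.88  0.    1.73  1.43]
d [-0.2284 -0.6141  0.128 ] r [ 1.000e-04  3.597e-01 -1.000e-04] mm 333.8 deg 30.9
```

Call:
jog_arm:
  motion: "100 -0.045 -0.115 0.01 0 0.07 0; 100 -0.09 -0.23 0.03 0 0.14 0; 100 -0.13 -0.34 0.05 0 0.21 0; 100 -0.175 -0.455 0.08 0 0.29 0; 100 -0.215 -0.57 0.11 0 0.36 0"

```text
time: 3.18
tool_pos: [0.3902, 0.2021, 0.2856]
tool_rot: [0.033, 0.955, -0.126, 0.268]
contact_force: [1.9, 0.4, -0.1]
gripper_width: 1.0
grasp_force: 0.0
```

Call:
jog_arm:
  motion: "100 0 -0.04 0 0 0 0; 100 0 -0.04 0 0 0 0; 100 0 -0.04 0 0 0 0; 100 0 -0.04 0 0 0 0; 100 0 -0.04 0 0 0 0"

```text
time: 3.8
tool_pos: [0.3965, 0.2184, 0.2849]
tool_rot: [0.035, 0.955, -0.127, 0.265]
contact_force: [0.2, -0.8, -0.6]
gripper_width: 1.0
grasp_force: 0.0
```

```bash
cat > m.py <<'E'
from h import *
s=state();print(s["time"],s["tool_pos"],s["joint_pos"].round(2))
f=grab_frame("wrist");im=f["color"][:,:,::-1].copy()
for t in ["probe","seat"]:
    for r in place_of("wrist",t)[:3]: print(t,np.round(r["at"],4),round(r["p"],2))
for r in cut_out("wrist","probe")[:2]:
    C=cloud(f,r["pixels"]);print(len(C),np.median(C,0).round(3))
    # decompose in nominal probe frame
    x=np.cross(-YH,A); M=np.stack([x,-YH,A],1); L=(C-SEAT)@M; print("probe-frame pct x,y,z",np.percentile(L,[3,25,50,75,97],axis=0).round(4).tolist())
    im[r["pixels"]]=im[r["pixels"]]*.7+np.array([0,60,0])
    np.save("wp.npy",C);break
cv2.imwrite("pics/wrist%d.png"%(s["time"]*100),im);print("pics/wrist%d.png"%(s["time"]*100))
E
python3 m.py; cp pics/wrist[0-9]*.png pics/w1.png
```

```text
3.8 [0.39648034 0.21837906 0.28489981] [ 0.58 -0.66  2.15 -0.41  1.29  2.46]
probe [0.4814 0.2063 0.1128] 0.92
seat [0.4826 0.2024 0.1133] 0.85
1865 [0.455 0.39  0.034]
probe-frame pct x,y,z [[-0.2435, 0.1381, -0.0548], [-0.1294, 0.1584, -0.0426], [-0.1023, 0.1743, -0.0329], [-0.0888, 0.1927, -0.0162], [-0.0741, 0.231, 0.0406]]
pics/wrist380.png
```

View pics/w1.png

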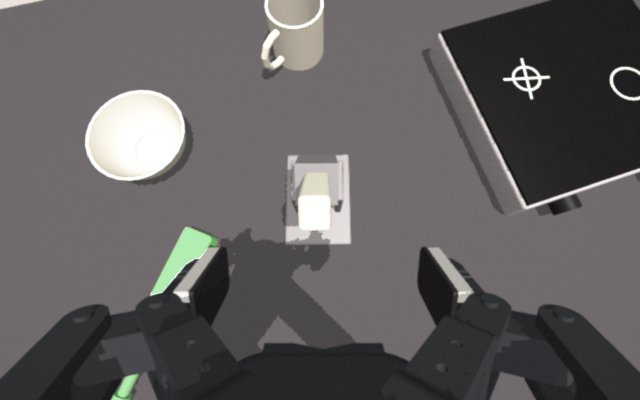

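The wrist view shows the upright handle (315,205) squarely between the fingers, the crossed ring at (526,78) and the plain ring at (630,84). The network's green mask landed on the other, larger white probe. I'll measure the handle in the holder directly from the depth.

```bash
python3 - <<'E'
from h import *
s=state();f=grab_frame("wrist")
x=np.cross(-YH,A); M=np.stack([x,-YH,A],1)
m=np.zeros((400,640),bool);m[140:250,280:355]=1
C=cloud(f,m);L=(C-SEAT)@M
t=L[(abs(L[:,2]-.095)<.008)&(abs(L[:,0])<.04)&(abs(L[:,1])<.03)]
print("top",len(t),t.mean(0).round(4),np.percentile(t,[2,50,98],axis=0).round(4).tolist())
b=L[(L[:,2]>.01)&(L[:,2]<.09)&(abs(L[:,0])<.04)&(abs(L[:,1])<.03)]
for a in (.02,.04,.06,.08):
    q=b[abs(b[:,2]-a)<.01];print(a,len(q),np.percentile(q,[3,50,97],axis=0).round(4).tolist() if len(q) else 0)
tt=t[abs(t[:,2]-np.median(t[:,2]))<.004][:,:2]*1000
print(cv2.minAreaRect(tt.astype(np.float32)))
# mark
u,v=526,78;a=f["color"][40:120,490:562].mean(2);mm=np.zeros((400,640),bool);mm[40:120,490:562]=a>120
G=cloud(f,mm);print("mark",len(G),G.mean(0).round(4),((G.min(0)+G.max(0))/2).round(4),np.ptp(G,axis=0).round(3))
for r in place_of("wrist","mark_centre"):print(r)
go(SEAT+A*.10,frame(-A,YH))
E
```

```text
top 1157 [ 0.003  -0.0001  0.0934] [[-0.0116, -0.0125, 0.0893], [0.0033, -0.0, 0.0937], [0.016, 0.0121, 0.0953]]
0.02 101 [[0.0132, -0.0111, 0.0111], [0.0151, -0.0, 0.0215], [0.0155, 0.0117, 0.0285]]
0.04 131 [[0.0124, -0.0117, 0.031], [0.0153, -0.0004, 0.0405], [0.0157, 0.0117, 0.0493]]
0.06 151 [[0.0134, -0.0118, 0.0518], [0.0156, -0.0002, 0.0601], [0.016, 0.0115, 0.0698]]
0.08 198 [[0.0128, -0.0121, 0.0704], [0.0159, -0.0001, 0.0808], [0.0163, 0.0117, 0.0898]]
((1.9850883483886719, 0.14047527313232422), (28.963716506958008, 25.47515106201172), 0.2952086627483368)
mark 542 [ 0.5697 -0.1183  0.056 ] [ 0.5697 -0.1188  0.056 ] [0.063 0.066 0.005]
{'at': [0.4798, 0.2114, 0.1127], 'p': 0.73}
{'at': [0.5704, -0.1186, 0.0536], 'p': 0.53}
d [-0.0286 -0.0137  0.1783] r [ 0.0001  0.0007 -0.0002] mm 90.6 deg 0.1
```

Call:
jog_arm:
  motion: "100 -0.027 -0.013 0.03 0 0 0; 100 -0.027 -0.013 0.1 0 0 0; 100 -0.027 -0.013 0.17 0 0 0; 100 -0.027 -0.013 0.2 0 0 0; 100 -0.027 -0.013 0.2 0 0 0"

```text
time: 4.72
tool_pos: [0.4354, 0.2153, 0.1899]
tool_rot: [0.036, 0.956, -0.126, 0.263]
contact_force: [0.1, -0.7, -0.2]
gripper_width: 1.002
grasp_force: 0.0
```

```bash
python3 - <<'E'
from h import *
s=state();print(s["time"],s["contact_force"].round(1),s["joint_pos"].round(2))
x=np.cross(-YH,A)
go(SEAT+A*.040+x*.0007,frame(-A,YH))
E
```

```text
4.725 [ 0.1 -0.7 -0.2] [ 0.51 -0.51  2.22 -0.42  1.07  2.48]
d [ 0.0035 -0.0015  0.0957] r [0.0014 0.0024 0.0007] mm 47.9 deg 0.2
```

Call:
jog_arm:
  motion: "100 0.003 -0.002 0.05 0.001 0.002 0; 100 0.003 -0.002 0.095 0.001 0.002 0; 100 0.003 -0.002 0.095 0.001 0.002 0; 40 0.003 -0.002 0.095 0.001 0.002 0; 30 0.003 -0.002 0.095 0.001 0.002 0"

```text
time: 5.35
tool_pos: [0.4616, 0.2105, 0.1535]
tool_rot: [0.033, 0.955, -0.125, 0.267]
contact_force: [-0.8, 0.1, -0.4]
gripper_width: 0.602
grasp_force: 0.0
```

Call:
jog_arm:
  motion: "15 0 0 0 0 0 0; 0 0 0 0 0 0 0; 0 0 0 0 0 0 0; 0 0 0 0 0 0 0; 0 0 0 0 0 0 0"

```text
time: 5.98
tool_pos: [0.4614, 0.2102, 0.1527]
tool_rot: [0.034, 0.955, -0.126, 0.266]
contact_force: [-4.8, 1.1, 6.7]
gripper_width: 0.298
grasp_force: 62.1
```

```bash
python3 - <<'E'
from h import *
s=state();print(s)
x=np.cross(-YH,A)
print("vs plan"); go(SEAT+A*.040+x*.0007,frame(-A,YH))
print("lift 110 along axis"); go(s["tool_pos"]+A*.11,rot(s["tool_rot"]))
E
```

```text
{'time': 5.975, 'joint_pos': array([ 0.47095593, -0.41427677,  2.22237344, -0.43491491,  0.95659047,
        2.48860747]), 'joint_vel': array([-0.00019903, -0.00022073, -0.00017709,  0.00071461,  0.00078176,
       -0.00064587]), 'joint_efforts': array([-1.21667348e+00, -1.63251758e+01, -3.46548450e+01, -1.21120680e+00,
       -1.39758691e+00,  7.49200699e-03]), 'tool_pos': array([0.46139608, 0.21019687, 0.1527237 ]), 'tool_rot': array([ 0.03393311,  0.95506354, -0.12563416,  0.26630478]), 'contact_force': array([-4.8019604 ,  1.05519473,  6.6592452 ]), 'ft_torque': array([ 0.05973002,  0.53693499, -0.07306077]), 'grasp_force': 62.1468186378479, 'gripper_width': 0.29798296428845716}
vs plan
d [-0.0039  0.0024  0.0048] r [-0.0015 -0.0017 -0.0002] mm 3.3 deg 0.2
lift 110 along axis
d [ 0.0006 -0.0005 -0.22  ] r [0. 0. 0.] mm 110.0 deg 0.0
```

Call:
jog_arm:
  motion: "0 0 0 -0.03 0 0 0; 0 0 0 -0.07 0 0 0; 0 0 0 -0.12 0 0 0; 0 0 0 -0.17 0 0 0; 0 0 0 -0.22 0 0 0"

```text
time: 6.6
tool_pos: [0.405, 0.2244, 0.2464]
tool_rot: [0.034, 0.955, -0.126, 0.265]
contact_force: [-0.1, 0.1, -1.1]
gripper_width: 0.296
grasp_force: 61.3
```

Call:
jog_arm:
  motion: "0 0 0 -0.02 0 0 0; 0 0 0 -0.04 0 0 0; 0 0 0 -0.04 0 0 0; 0 0 0 -0.04 0 0 0; 0 0 0 -0.04 0 0 0"

```text
time: 7.22
tool_pos: [0.3961, 0.2268, 0.2621]
tool_rot: [0.035, 0.955, -0.126, 0.265]
contact_force: [-0.4, -1.2, -1.2]
gripper_width: 0.295
grasp_force: 61.4
```

```bash
cat > m2.py <<'E'
from h import *
import sys
s=state();Rt=rot(s["tool_rot"]);print(s["time"],s["tool_pos"],s["contact_force"].round(2),s["joint_pos"].round(2))
f=grab_frame("wrist")
C=cloud(f,np.ones((400,640),bool));T=Rt.inv().apply(C-s["tool_pos"])
m=(abs(T[:,0])<.06)&(abs(T[:,1])<.03)&(T[:,2]>.0)&(T[:,2]<.15);T=T[m]
for a in np.arange(0.0,.15,.01):
    q=T[abs(T[:,2]-a)<.005]
    if len(q)>5: print(round(a,3),len(q),np.percentile(q[:,:2],[5,50,95],axis=0).round(4).tolist())
cv2.imwrite("pics/g%d.png"%(s["time"]*100),f["color"][:,:,::-1])
g=grab_frame("scene")
u,v=w2px(g,s["tool_pos"]);u,v=int(u),int(v)
cv2.imwrite("pics/s%d.png"%(s["time"]*100),cv2.resize(g["color"][max(v-60,0):v+80,max(u-90,0):u+90,::-1],None,fx=4,fy=4,interpolation=cv2.INTER_CUBIC))
for c in("wrist","scene"):
    for t in("probe","foot_tip"):
        for r in place_of(c,t)[:3]:
            q=Rt.inv().apply(np.array(r["at"])-s["tool_pos"])
            if np.linalg.norm(q)<.25: print(c,t,np.round(r["at"],4),round(r["p"],2),"tool",q.round(4))
E
python3 m2.py; ls pics
```

```text
7.225 [0.39613026 0.22681209 0.26212508] [-0.44 -1.23 -1.2 ] [ 0.6  -0.63  2.18 -0.42  1.25  2.49]
0.0 191 [[0.0114, -0.0112], [0.0127, 0.0004], [0.0131, 0.011]]
0.01 332 [[0.0112, -0.011], [0.0125, -0.0001], [0.013, 0.0113]]
0.02 282 [[0.011, -0.0111], [0.0124, -0.0001], [0.0128, 0.0112]]
0.03 239 [[0.0107, -0.0111], [0.0123, 0.0005], [0.0127, 0.0113]]
0.04 99 [[0.0109, -0.0108], [0.0122, -0.0001], [0.0126, 0.011]]
0.07 6 [[0.0014, -0.0013], [0.0016, 0.0003], [0.0018, 0.0019]]
0.08 44 [[-0.0006, -0.003], [0.0014, 0.0006], [0.002, 0.0043]]
0.09 47 [[-0.0013, -0.0036], [0.001, 0.0007], [0.0017, 0.0049]]
0.1 168 [[-0.0065, -0.0065], [0.0002, 0.0007], [0.0037, 0.0071]]
0.11 55 [[-0.0004, -0.0061], [0.0033, 0.0007], [0.0042, 0.0073]]
0.12 18 [[-0.0011, -0.0061], [0.0035, 0.0011], [0.0043, 0.0069]]
0.13 21 [[-0.0003, -0.0036], [0.0016, 0.0008], [0.002, 0.0052]]
0.14 7 [[-0.0012, -0.0041], [0.0006, 0.0008], [0.002, 0.005]]
wrist probe [0.4182 0.2221 0.224 ] 0.84 tool [-0.0004 -0.0011  0.0443]
wrist foot_tip [0.4619 0.2101 0.1398] 0.36 tool [-0.005  -0.0008  0.1398]
scene foot_tip [0.4636 0.2079 0.1482] 0.52 tool [0.0013 0.0009 0.1337]
crop_scene.png
crop_top.png
crops.png
g722.png
s722.png
scene0.png
top0.png
w1.png
wrist380.png
```

```bash
cat >> h.py <<'E'
TIP=np.array([-.0043,.0008,.138]);V=np.array([-.0145,.003,1]);V/=np.linalg.norm(V)
MARK=np.array([.570,-.1185,.056])
def upright():
    Rd=frame([0,0,-1],YH); c,_=R.align_vectors([[0,0,-1]],[Rd.apply(V)]); return c*Rd
def togo(h):
    Ru=upright();p=MARK+[0,0,h]-Ru.apply(TIP);print("tcp",p.round(4));go(p,Ru)
E
python3 -c "
from h import *
togo(.05)"
```

```text
tcp [ 0.5723 -0.1187  0.244 ]
d [0.4249 0.5772 0.2998] r [ 0.0011 -0.3522  0.0009] mm 388.4 deg 30.3
```

View pics/g722.png

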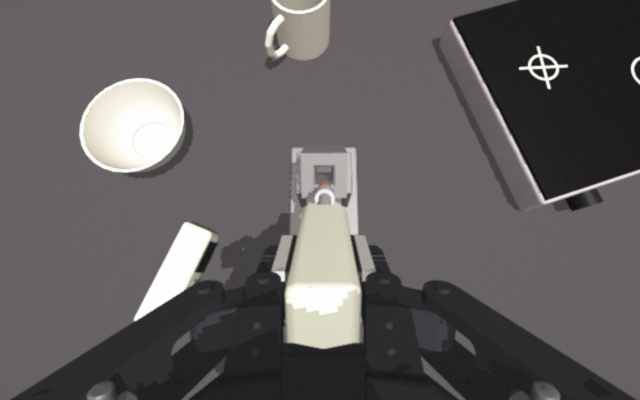

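The wrist view shows the probe gripped squarely (handle at 320,270) with the foot (323,185) clear of the hole. Next I'll carry it over the mark.

Call:
jog_arm:
  motion: "0 0.07 0.06 -0.01 0 0 0; 0 0.14 0.15 0.03 0 -0.07 0; 0 0.2 0.24 0.08 0 -0.14 0; 0 0.265 0.325 0.13 0 -0.21 0; 0 0.33 0.41 0.18 0 -0.28 0"

```text
time: 8.15
tool_pos: [0.5257, -0.0219, 0.2719]
tool_rot: [0.007, 0.99, -0.13, 0.061]
contact_force: [0.7, 0.9, -0.5]
gripper_width: 0.297
grasp_force: 61.3
```

```bash
python3 -c "
from h import *
s=state();print(s['tool_pos'],s['joint_pos'].round(2))
togo(.05)"
```

```text
[ 0.52571649 -0.02192444  0.27188162] [-0.18 -0.29  1.86 -0.01  1.45  1.65]
tcp [ 0.5723 -0.1187  0.244 ]
d [0.1324 0.163  0.072 ] r [ 0.0006 -0.0717 -0.0001] mm 111.0 deg 6.2
```

Call:
jog_arm:
  motion: "0 0.05 0.06 0.03 0 -0.03 0; 0 0.1 0.12 0.05 0 -0.06 0; 0 0.132 0.163 0.072 0.001 -0.072 0; 0 0.132 0.163 0.072 0.001 -0.072 0; 0 0.132 0.163 0.072 0.001 -0.072 0"

```text
time: 8.78
tool_pos: [0.5712, -0.1159, 0.2433]
tool_rot: [-0.0, 0.991, -0.13, 0.008]
contact_force: [-0.2, -0.3, -1.0]
gripper_width: 0.296
grasp_force: 61.3
```

```bash
python3 - <<'E'
exec(open("m2.py").read())
import glob
# foot + mark view from wrist, scene crop
w2=f["color"][:,:,::-1];np.savez("w.npz",**f)
u,v=w2px(f,MARK);print("mark px",u,v)
mm=np.zeros((400,640),bool);u,v=int(u),int(v);mm[max(v-60,0):v+60,u-60:u+60]=f["color"][max(v-60,0):v+60,u-60:u+60].mean(2)>110
G=cloud(f,mm);G=G[(abs(G[:,2]-.056)<.006)&(np.hypot(*(G[:,:2]-MARK[:2]).T)<.04)];print("mark",len(G),G.mean(0),(G.min(0)+G.max(0))/2,np.ptp(G,axis=0))
togo(.05)
E
ls -t pics|head -2
```

```text
8.775 [ 0.57122692 -0.11585416  0.24334439] [-0.15 -0.25 -0.99] [-0.33 -0.06  1.71  0.    1.48  1.5 ]
0.0 194 [[0.0118, -0.011], [0.013, -0.0002], [0.0134, 0.0112]]
0.01 329 [[0.0115, -0.011], [0.0129, 0.0], [0.0133, 0.0113]]
0.02 279 [[0.0115, -0.011], [0.0127, 0.0006], [0.0132, 0.0115]]
0.03 236 [[0.0113, -0.0109], [0.0126, 0.0006], [0.013, 0.0114]]
0.04 96 [[0.0114, -0.0108], [0.0125, -0.0006], [0.0129, 0.0111]]
0.07 8 [[0.0018, -0.0011], [0.0021, 0.0008], [0.0023, 0.0019]]
0.08 44 [[-0.0002, -0.0029], [0.0016, 0.0004], [0.0021, 0.0044]]
0.09 46 [[-0.0015, -0.0035], [0.0013, 0.0008], [0.002, 0.0051]]
0.1 170 [[-0.0063, -0.0063], [0.0007, 0.0008], [0.0041, 0.0073]]
0.11 54 [[-0.0001, -0.0057], [0.0037, 0.0009], [0.0047, 0.0074]]
0.12 19 [[-0.0005, -0.0059], [0.0033, 0.0009], [0.0046, 0.0076]]
0.13 18 [[0.0002, -0.0027], [0.0018, 0.0005], [0.0023, 0.0046]]
0.14 8 [[-0.0008, -0.0041], [0.001, 0.0018], [0.0022, 0.0051]]
wrist probe [ 0.5724 -0.1133  0.1985] 0.77 tool [-0.0002 -0.0026  0.0449]
wrist foot_tip [ 0.5691 -0.1181  0.1047] 0.57 tool [-0.0036  0.0031  0.1386]
scene probe [ 0.5672 -0.1207  0.1999] 0.65 tool [-0.0033  0.0058  0.0434]
mark px 326.18853973044696 174.64489667021408
mark 2460 [ 0.5713173  -0.13115895  0.05545554] [ 0.56855944 -0.12197161  0.05526058] [0.07163038 0.07257817 0.0054409 ]
tcp [ 0.5723 -0.1187  0.244 ]
d [ 0.0037  0.0056 -0.0003] r [ 0.0002 -0.001   0.0014] mm 3.4 deg 0.1
s877.png
g877.png
```

View pics/g877.png

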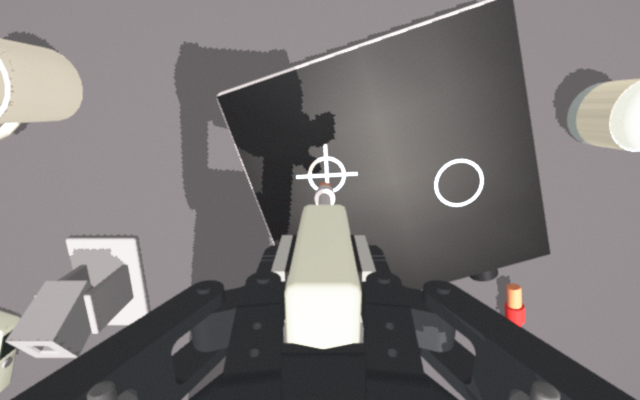

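The wrist view shows the crossed ring centred at (326,175), matching the projected (326,175). The plain ring at (459,183) is well clear. Now I'll lower it.

Call:
jog_arm:
  motion: "0 0.004 0.006 0.02 0 -0.001 0.001; 0 0.004 0.006 0.05 0 -0.001 0.001; 0 0.004 0.006 0.08 0 -0.001 0.001; 0 0.004 0.006 0.08 0 -0.001 0.001; 0 0.004 0.006 0.08 0 -0.001 0.001"

```text
time: 9.7
tool_pos: [0.5731, -0.1197, 0.2032]
tool_rot: [-0.001, 0.991, -0.131, 0.007]
contact_force: [0.8, 0.2, -0.2]
gripper_width: 0.297
grasp_force: 61.3
```

```bash
python3 -c "
from h import *
s=state();print(s['contact_force'],s['joint_vel'].round(3))
togo(.01)
togo(0)"
```

```text
[ 0.83517566  0.17854817 -0.1585876 ] [-0.001 -0.011 -0.014 -0.001 -0.002  0.   ]
tcp [ 0.5723 -0.1187  0.204 ]
d [-0.0019 -0.0014 -0.0017] r [ 0.0001  0.0008 -0.0003] mm 1.5 deg 0.1
tcp [ 0.5723 -0.1187  0.194 ]
d [-0.0022 -0.0014  0.0183] r [ 0.0001  0.0008 -0.0003] mm 9.3 deg 0.1
```

Call:
jog_arm:
  motion: "0 -0.002 -0.001 0.01 0 0.001 0; 0 -0.002 -0.001 0.016 0 0.001 0; 0 -0.002 -0.001 0.022 0 0.001 0; 0 -0.002 -0.001 0.026 0 0.001 0; 0 -0.002 -0.001 0.026 0 0.001 0"

```text
time: 10.32
tool_pos: [0.5725, -0.1189, 0.1906]
tool_rot: [-0.0, 0.991, -0.131, 0.008]
contact_force: [-0.5, 0.4, 1.0]
gripper_width: 0.299
grasp_force: 61.5
```

```bash
cat > fz.py <<'E'
from h import *
F=[];P=[]
for i in range(6):
    grab_frame("top"); s=state();F.append(s["contact_force"]);P.append(s["tool_pos"])
print(s["time"],"F",np.mean(F,0).round(2),np.std(F,0).round(2),"p",np.mean(P,0).round(5))
for h in(0,-.008): togo(h)
E
python3 fz.py
```

```text
10.625 F [-0.57 -0.05  1.17] [0.49 0.4  0.41] p [ 0.57251 -0.11894  0.19064]
tcp [ 0.5723 -0.1187  0.194 ]
d [-0.0003 -0.0003 -0.0071] r [ 0.0001 -0.0005 -0.0003] mm 3.5 deg 0.1
tcp [ 0.5723 -0.1187  0.186 ]
d [-0.0006 -0.0003  0.0089] r [ 0.0001 -0.0005 -0.0003] mm 4.5 deg 0.1
```

Call:
jog_arm:
  motion: "0 0 0 0.003 0 -0.0005 0; 0 0 0 0.006 0 -0.0005 0; 0 0 0 0.009 0 -0.0005 0; 0 0 0 0.009 0 -0.0005 0; 0 0 0 0.009 0 -0.0005 0"

```text
time: 11.25
tool_pos: [0.5726, -0.119, 0.1861]
tool_rot: [-0.0, 0.991, -0.131, 0.007]
contact_force: [-0.5, 0.4, 3.1]
gripper_width: 0.301
grasp_force: 61.7
```

```bash
python3 fz.py; sed -i 's/cv2.imwrite("pics\/s.*$/cv2.imwrite("pics\/fs.png",cv2.resize(g["color"][v-40:v+80,u-60:u+60,::-1],None,fx=5,fy=5,interpolation=cv2.INTER_CUBIC))/' m2.py; python3 m2.py; python3 - <<'E'
import cv2,glob
p=sorted(glob.glob("pics/g1*.png"))[-1]
a=cv2.resize(cv2.imread(p)[100:240,240:440],None,fx=4,fy=4,interpolation=cv2.INTER_CUBIC);cv2.imwrite("pics/fw.png",a)
E
```

```text
11.55 F [-0.75  0.52  2.37] [0.52 0.36 0.17] p [ 0.57257 -0.11896  0.18598]
tcp [ 0.5723 -0.1187  0.194 ]
d [-0.0003 -0.0004 -0.0163] r [ 0.0002 -0.     -0.0003] mm 8.1 deg 0.0
tcp [ 0.5723 -0.1187  0.186 ]
d [-0.0006 -0.0003 -0.0003] r [ 0.0002 -0.     -0.0003] mm 0.4 deg 0.0
11.55 [ 0.5725562  -0.1189514   0.18591166] [-0.27  0.96  2.1 ] [-0.33 -0.02  1.76  0.    1.38  1.5 ]
0.0 186 [[0.0119, -0.011], [0.013, 0.0], [0.0134, 0.0111]]
0.01 330 [[0.0116, -0.011], [0.0129, 0.0], [0.0133, 0.0112]]
0.02 286 [[0.0114, -0.0111], [0.0128, 0.0], [0.0131, 0.0113]]
0.03 236 [[0.0115, -0.0108], [0.0126, 0.0006], [0.013, 0.0114]]
0.04 97 [[0.0112, -0.0107], [0.0125, 0.0], [0.0129, 0.0113]]
0.07 7 [[0.0016, -0.0012], [0.002, 0.0007], [0.0023, 0.0025]]
0.08 43 [[-0.0001, -0.0029], [0.0015, 0.0008], [0.0022, 0.0044]]
0.09 47 [[-0.0012, -0.0037], [0.0011, 0.0008], [0.002, 0.0051]]
0.1 172 [[-0.0063, -0.0063], [0.0007, 0.0008], [0.0041, 0.0073]]
0.11 50 [[-0.0001, -0.0061], [0.0036, 0.0009], [0.0047, 0.0074]]
0.12 19 [[-0.0007, -0.0059], [0.0033, 0.0], [0.0044, 0.0076]]
0.13 6442 [[-0.0267, -0.0276], [0.0224, -0.0004], [0.0567, 0.0276]]
wrist probe [ 0.5726 -0.1154  0.1412] 0.89 tool [-0.0015 -0.0033  0.0447]
scene probe [ 0.5699 -0.1203  0.142 ] 0.6 tool [-0.0029  0.0021  0.0439]
```

View pics/fw.png

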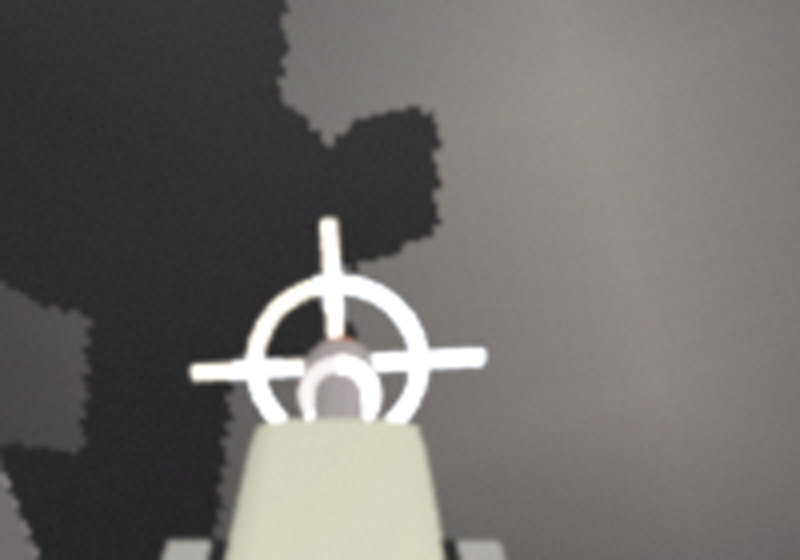

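View pics/fs.png

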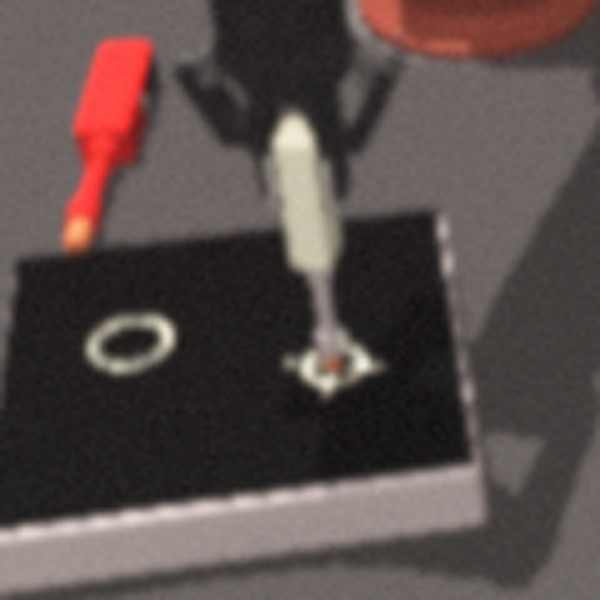

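The wrist crop shows the foot's far edge about 6 mm in front of the cross centre and its sideways offset within about 1 mm. The scene crop shows the probe upright inside the crossed ring, clear of the plain ring. By position the foot is pushed in about 8 mm, and by force about 7 mm.

```bash
python3 -c "
from plant import *
print(job_done())"
```

```text
the job is handed in; nothing more can be done
None
```

The thermometer is held upright on the centre of the crossed ring (within about 1–1.5 mm), its foot pushed in about 7–8 mm of 16, and I handed the job in still gripping it at about 11.6 s; the result came back without a verdict.

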